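Seat the cover on the register jig's pin and hold it pressed

TASK

Pick up the blue cover by its wooden grip bar and, without letting go, set it squarely over the register jig, feeling it along the slot until the hole in its underside drops over the locating pin and it lies flat on the sprung plywood bed. Then press it down until the bed is fully down, and finish like that: still gripping the bar and keeping the bed pressed down. Leave the cup, the eraser and the chalk box where they are.

Things in the scene. Friction and masses are not known exactly. Their poses are not given: they have to be found in the camera images.
- cover: loose blue block 96 x 116 x 18 mm (x, y, z), 0.18 to 0.35 kg, flat on the table. Wooden grip bar on top, along its y axis in the middle: 22 mm wide (x), 70 long (y), from 18 to 54 mm above the underside. Blind round hole, 18 mm diameter, 18 mm deep, in the centre of the underside below the bar. Origin: centre of the underside (the hole's mouth). A half turn makes no difference.
- cover_grip (a point): point to grip on the cover's bar: on the cover's z axis, 40 mm above its underside, 14 mm below the bar's top
- jig: fixed jig, aluminium base 130 x 150 x 14 mm (x, y, z); origin: centre of its underside, on the table. Above it a centred sprung plywood bed 100 x 120 mm with a slot 20 mm wide, 60 long, centred along the jig's x axis. A fixed steel pin, 12 mm diameter, domed, stands in the slot. Square: cover's x axis along jig's x axis, either way round.
- bed_top (a point): centre of the bed's top: 28 mm above the table at rest, 23 fully down; moves with the bed. The pin's top is 38 mm above the table. The pin stands on the jig's centreline (y = 0), anywhere from -15 to +15 mm along the jig's x axis; its place is not reported: see it before covering it, or feel for it.
- bed (a joint): how far the sprung bed is pressed down: 0 at rest, 0.005 m fully down on its stop. About 5 N starts it moving and 14 N brings it fully down (the cover's weight included); it springs back when released.
- mixing_cup: loose clear plastic cup, 69 mm diameter, 88 mm high, origin at the centre of its underside; to be left alone
- eraser: loose white eraser 21 x 42 x 12 mm, origin at the centre of its underside; to be left alone
- chalk_block: loose white chalk box 58 x 108 x 34 mm, origin at the centre of its underside; to be left alone
Mind the look-alikes: they are no part of the job. Of the things that look like the jig, the larger one is meant. Leave any green look-alike of the cover alone.

How it is judged:
By the outcome, as a careful person would: the job done as asked, in the order asked, and still so for the second after the job is handed in, while the arm keeps its last pose, push and grip.
It also fails if it takes over 48 s, if anything falls off the work surface, if the arm or the gripper's body presses on something with over 40 N, if the wrist force passes 120 N, or if a joint passes its speed limit or range.

ROBOT

A 6-joint arm with a two-finger parallel gripper is mounted at the origin on a cart in front of the work surface, level with it; the furniture and walls round the work are solid. World frame = base frame: x ahead of the robot, y to its left, z up, the work surface at z = 0. Lengths are in m, angles in rad, forces in N, time in s.
With the tool pointing down it reaches from about 0.25 to 0.775 m from the base axis. Payload 4 kg.
Tool frame: the origin (TCP) lies between the finger pads, 19 mm behind the fingertips; this is the grasp point; z points along the fingers, y is the line along which they close (so a half turn about z gives the same grasp; the last joint's range is limited). The gripper opens to 94 mm and grips with 3 to 60 N. Pads are 16 mm wide; open, the fingers measure 119 mm over their backs; the gripper's body (75 mm by 177 mm) begins 78 mm behind the grasp point.
Start: joints at [-1.227, 0.087, 1.371, -0, 1.684, -0.103], TCP at [0.238, -0.496, 0.224] pointing down, gripper open.
Joint ranges: [-3.1, 3.1], [-0.76, 2.03], [0.27, 2.55], [-1.08, 4.22], [0.17, 2.65], [-2.57, 2.57]. Speed limits (rad/s): [2.79, 2.79, 3.14, 3.14, 3.14, 3.14].

INTERFACE

Orientations are given as [roll, pitch, yaw] about the fixed x, y, z axes, in that order (R = Rz(yaw) Ry(pitch) Rx(roll)).
In Python, from bench import readout, imaging, robot gives the robot as it stands.
- The arm moves only by the tool carry_out, never from a script. Its argument "motion" is text: rows parted by semicolons, each of 7 numbers parted by spaces: the shift along the tool's x, y, z each as a share of 200 mm, from -1 to 1, then the turn, a rotation vector about the tool's x, y, z each as a share of 120 degrees, from -1 to 1, then the opening, from 0 (shut) to 1 (fully open). A call has 1 to 12 rows; each row shifts and turns the commanded pose from where the row before left it, along the tool's axes as they then stand; what a row does not reach is not made up. A row lasts 1/8 s, in which the tool goes at most 62.5 mm and 10.7 degrees, less where a joint would pass 70% of its speed; a pose out of reach is approached as far as the arm can. A call with a number of a shift or a turn outside -1 to 1 is refused whole. A call with a gripper value outside its range is refused whole. The fingers move at their own pace and stop on an object; the grip force is fixed at half the most. Time passes only in rows, so rows that do not move let the fingers close. It gives the time, the measured TCP pose, the force, the opening and the grip force at its end, in the units of the state.
- readout.get_obs(): the state, without advancing time (a new reading comes with each control period).
- imaging.snapshot(name): name is "side" or "top" or "wrist"; returns a dict with "pixels" (420x560x3 uint8, red, green, blue), "fx", "fy", "cx", "cy" (pixels), "dist_coeffs" ([k1, k2, p1, p2, k3] as OpenCV has them; the pictures are not rectified), "R" (3x3) and "t" (3): a world point X has camera coordinates R X + t. Camera axes: x right, y down, z forward; pixel columns grow to the right and rows downward; lengths in m; the calibration is good to about 2 mm. A picture is of the moment at which its call begins. There is no depth.
- robot.close_job(): hands the job in; it is judged then, once.
The state is a dict: "time": time; "joint_positions": joint angles; "qvel": joint speeds; "joint_torque": joint torques, N m; "tool_pos": TCP position; "ee_rot": TCP orientation; "wrist_force": force on the tool from outside, world axes, zero at the start; "wrist_torque": the same for the moment, N m; "width": finger opening in m; "finger_force": force on a finger pad.
Only numpy, scipy, OpenCV 4.12 (cv2) and the standard library are available. Lean on these libraries where they do the work, as an engineer would, in place of code of your own. Each camera call takes 0.05 s, during which the arm holds its last target. There are 200 camera calls.

## Working session

There is one attempt and no reset: what is moved stays moved. The work goes in short steps, Python scripts to look and compute and a tool call to move; the robot and the scene stay as the last step left them, time stands still between calls to the robot, and variables do not carry over. Pictures are saved under pics/ and viewed, at most 10 in all, crops included, and the job is handed in when it is done.

Besides the shell and the picture viewer there is one more tool, called as a command line: name --argument value ..., lists and objects as JSON in quotes. carry_out: Moves the arm, as the interface text tells. Its arguments: {"type":"object","properties":{"motion":{"type":"string"}},"required":["motion"]}

```bash
mkdir -p pics; cat > h.py <<'E'
import cv2, numpy as np, json
from bench import readout, imaging, robot
def snap(n,f):
    s=imaging.snapshot(n); cv2.imwrite(f'pics/{f}.png',np.ascontiguousarray(s['pixels'][:,:,::-1]))
    np.savez(f'pics/{f}.npz',**{k:np.array(v) for k,v in s.items()}); return s
def w(f,uv,z):
    s=np.load(f'pics/{f}.npz'); K=np.array([[s['fx'],0,s['cx']],[0,s['fy'],s['cy']],[0,0,1]],float)
    p=cv2.undistortPoints(np.array(uv,float).reshape(-1,1,2),K,s['dist_coeffs'].astype(float)).reshape(-1,2)
    d=np.c_[p,np.ones(len(p))]@s['R']; c=-s['R'].T@s['t']
    return c+d*((z-c[2])/d[:,2])[:,None]
def crop(f,x0,y0,x1,y1,k,o):
    im=cv2.imread(f'pics/{f}.png')[y0:y1,x0:x1]; cv2.imwrite(f'pics/{o}.png',cv2.resize(im,None,fx=k,fy=k,interpolation=cv2.INTER_CUBIC))
E
python3 - <<'E'
from h import *
for n in ('top','side'): 
    s=snap(n,n+'0'); print(n,-s['R'].T@np.array(s['t']))
print(readout.get_obs())
E
```

```text
top [0.48220405 0.00160332 0.89504872]
side [0.24792961 0.87346693 0.64107287]
{'time': 0.1, 'joint_positions': array([-1.22710061e+00,  8.79033414e-02,  1.37206012e+00, -3.84777433e-05,
        1.68356558e+00, -1.03110217e-01]), 'qvel': array([-1.39402468e-03, -2.25584926e-03, -3.13170339e-03,  3.93628861e-04,
       -6.11601635e-05, -1.85624455e-04]), 'joint_torque': array([ 2.21375929e-03, -3.41250372e+01, -3.03301227e+01,  7.19752349e-02,
        3.04274890e-02, -8.61991839e-05]), 'tool_pos': array([ 0.2374808 , -0.49560826,  0.22323081]), 'ee_rot': array([-3.13966260e+00, -1.61270061e-04,  4.46801490e-01]), 'wrist_force': array([-0.39119151,  0.79037406,  0.31558148]), 'wrist_torque': array([-0.01502243, -0.00081265, -0.02666748]), 'finger_force': 0.0, 'width': 0.09395386128285592}
```

View pics/top0.png

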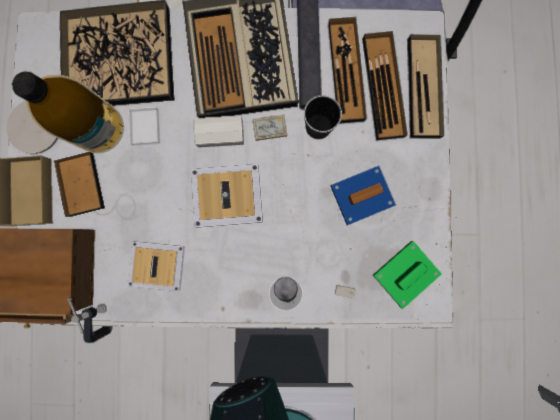

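View pics/side0.png

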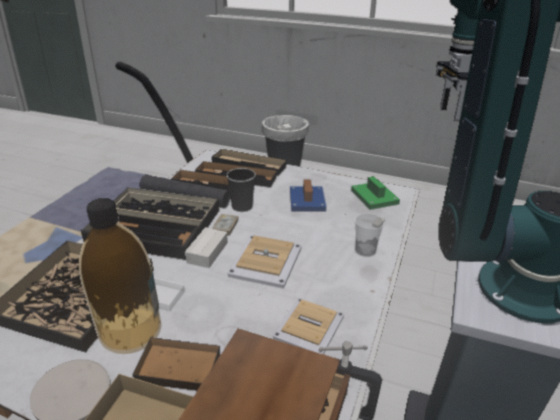

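The top view shows the blue cover at (364,195) with a green look-alike at (407,274). The larger jig is at (227,195) and the smaller one at (156,266). I choose the blue cover and the larger jig, and will check both in a close crop.

```bash
python3 - <<'E'
from h import *
im=cv2.imread('pics/top0.png'); a=im[155:235,185:270]; b=im[155:235,325:400]
cv2.imwrite('pics/c1.png',cv2.resize(np.hstack([a,b]),None,fx=5,fy=5,interpolation=cv2.INTER_CUBIC))
hsv=cv2.cvtColor(im,cv2.COLOR_BGR2HSV)
m=cv2.inRange(hsv,(100,120,50),(125,255,255)); m[:150]=0;m[240:]=0
c=max(cv2.findContours(m,0,1)[0],key=cv2.contourArea); r=cv2.minAreaRect(c); bx=cv2.boxPoints(r)
print(r,bx); p=w('top0',bx,.018); print(p.round(4),p.mean(0)); print([np.linalg.norm(p[i]-p[i-1]) for i in range(4)])
for i in range(4): d=p[i]-p[i-1]; print(np.degrees(np.arctan2(d[1],d[0])))
E
```

```text
((362.5650939941406, 194.9437713623047), (42.42640686035156, 52.10832977294922), 67.61986541748047) [[330.39645 185.2485 ]
 [378.57986 165.40826]
 [394.73373 204.63904]
 [346.55032 224.47928]]
[[ 0.5935 -0.1057  0.018 ]
 [ 0.6384 -0.2129  0.018 ]
 [ 0.5515 -0.2475  0.018 ]
 [ 0.5074 -0.1408  0.018 ]] [ 0.57268932 -0.17673969  0.018     ]
[np.float64(0.0930255024626644), np.float64(0.11613567694697034), np.float64(0.09360048806593398), np.float64(0.11544200857880989)]
22.17493689644692
-67.27795707943147
-158.247205113465
112.4412089851255
```

View pics/c1.png

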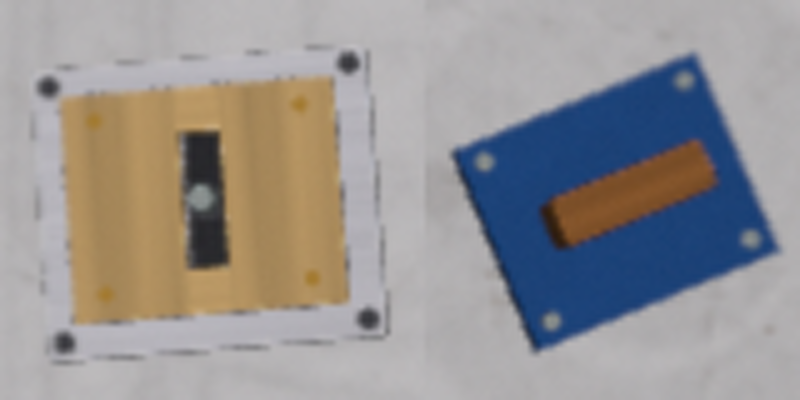

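The crop confirms the blue cover with its wooden bar, corners at crop (455,150), (695,55), (778,250) and (537,350). It also confirms the larger jig: bed corners (62,98), (332,78), (348,303) and (75,324), slot near vertical, pin head at about (202,198).

```bash
python3 - <<'E'
from h import *
f=lambda a,o:(np.array(a,float)+.5)/5-.5+o
for n,a,z,o in (('bed',[(62,98),(332,78),(348,303),(75,324)],.028,(185,155)),('slot',[(178,133),(218,131),(228,266),(188,269)],.028,(185,155)),('base',[(32,72),(366,46),(386,334),(50,362)],.014,(185,155)),
 ('cover',[(455,150),(695,55),(778,250),(537,350)],.018,(240,155)),('bar',[(543,203),(700,141),(718,183),(568,247)],.054,(240,155)),('pin',[(202,198)],.037,(185,155))):
    p=w('top0',f(a,o),z); print(n,p.mean(0).round(4))
    if len(p)==4:
        print([round(float(np.linalg.norm(p[i]-p[i-1])),4) for i in range(4)],[round(float(np.degrees(np.arctan2(*(p[i]-p[j])[1::-1]))),1) for i,j in((0,3),(1,2),(0,1),(3,2))])
E
```

```text
bed [0.5706 0.1237 0.028 ]
[0.0991, 0.1184, 0.0985, 0.1188] [4.4, 4.6, 94.4, 94.7]
slot [0.5709 0.1241 0.028 ]
[0.0596, 0.0175, 0.0592, 0.0174] [5.1, 5.0, 93.1, 94.6]
base [0.571  0.1238 0.014 ]
[0.1292, 0.1491, 0.1281, 0.1485] [4.7, 4.4, 94.7, 95.1]
cover [ 0.5729 -0.1774  0.018 ]
[0.0948, 0.115, 0.0935, 0.1156] [22.1, 22.4, 111.9, 112.6]
bar [ 0.5723 -0.1767  0.054 ]
[0.0213, 0.072, 0.0193, 0.0695] [29.4, 22.6, 111.8, 113.3]
pin [0.5707 0.1233 0.037 ]
```

carry_out --motion "0.22 -0.071 0.03 0 0 0 1;0.22 -0.071 0.03 0 0 0 1;0.22 -0.071 0.03 0 0 0 1;0.22 -0.071 0.03 0 0 0 1;0.22 -0.071 0.03 0 0 0 1;0.22 -0.071 0.03 0 0 0 1;0.22 -0.071 0.03 0 0 0 1;0.22 -0.071 0.03 0 0 0 1;0.22 -0.071 0.03 0 0 0 1;0.22 -0.071 0.03 0 0 0 1"

```text
time: 1.35
tool_pos: [0.5738, -0.1766, 0.1634]
ee_rot: [-3.141, 0.001, 0.447]
wrist_force: [0.7, -0.3, 0.3]
width: 0.0942
finger_force: 0.0
```

carry_out --motion "0 0 0 0 0 -0.08 1;0 0 0 0 0 -0.08 1;0 0 0 0 0 -0.08 1;0 0 0 0 0 -0.08 1;0 0 0 0 0 -0.08 1;0 0 0 0 0 -0.08 1;0 0 0 0 0 -0.08 1;0 0 0 0 0 -0.08 1;0 0 0 0 0 -0.08 1;0 0 0 0 0 0 1"

```text
time: 2.6
tool_pos: [0.5728, -0.1777, 0.1636]
ee_rot: [-3.141, -0.001, 1.953]
wrist_force: [-0.9, 0.0, -0.5]
width: 0.0943
finger_force: 0.0
```

```bash
cat >> h.py <<'E'
def go(x,y,z,yaw):
    from scipy.spatial.transform import Rotation as Ro
    o=readout.get_obs(); R=Ro.from_euler('xyz',o['ee_rot']).as_matrix(); T=Ro.from_euler('xyz',[np.pi,0,np.radians(yaw)]).as_matrix()
    print('t',o['time'],'pos',o['tool_pos'].round(4),'rpy',np.degrees(o['ee_rot']).round(2),'w',round(o['width'],4),'F',o['wrist_force'].round(2),'M',o['wrist_torque'].round(3),'ff',o['finger_force'])
    print('shift',(R.T@(np.array([x,y,z])-o['tool_pos'])/.2).round(4),'turn',(np.degrees(Ro.from_matrix(R.T@T).as_rotvec())/120).round(4))
E
python3 - <<'E'
from h import *
go(.573,-.177,.040,112.3); snap('wrist','w1')
E
```

```text
t 2.6 pos [ 0.5728 -0.1777  0.1636] rpy [-1.7995e+02 -5.0000e-02  1.1189e+02] w 0.0943 F [-0.88  0.04 -0.46] M [ 0.032 -0.117 -0.01 ] ff 0.0
shift [0.0026 0.0028 0.6179] turn [-0.0004 -0.0004 -0.0034]
```

View pics/w1.png

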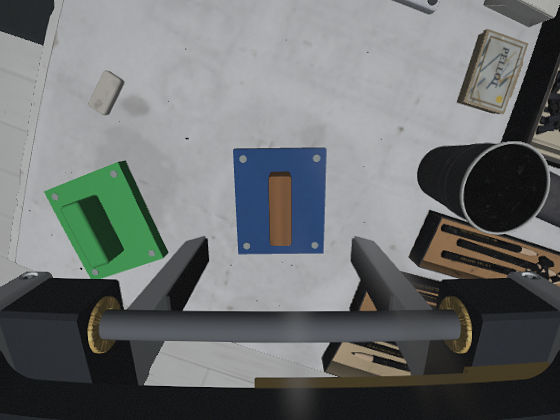

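The wrist view shows the blue cover centred between the open fingers, its bar at about (280,209) and square to them, with the green look-alike off to the left. Descending to grip.

carry_out --motion "0.003 0.003 0.12 0 0 -0.003 1;0 0 0.12 0 0 0 1;0 0 0.12 0 0 0 1;0 0 0.12 0 0 0 1;0 0 0.09 0 0 0 1;0 0 0.04 0 0 0 1;0 0 0 0 0 0 1"

```text
time: 3.52
tool_pos: [0.5733, -0.177, 0.0419]
ee_rot: [-3.141, -0.0, 1.961]
wrist_force: [0.4, -0.5, -0.4]
width: 0.094
finger_force: 0.0
```

carry_out --motion "0 0 0 0 0 0 0;0 0 0 0 0 0 0;0 0 0 0 0 0 0;0 0 0 0 0 0 0;0 0 0 0 0 0 0;0 0 0 0 0 0 0;0 0 0 0 0 0 0;0 0 0 0 0 0 0"

```text
time: 4.53
tool_pos: [0.5733, -0.1771, 0.0422]
ee_rot: [-3.141, -0.0, 1.961]
wrist_force: [0.0, -0.2, 0.1]
width: 0.0217
finger_force: 30.0
```

```bash
python3 - <<'E'
from h import *
go(.573,-.177,.13,112.3)
E
```

```text
t 4.525 pos [ 0.5733 -0.1771  0.0422] rpy [-179.98   -0.    112.36] w 0.0217 F [ 0.02 -0.21  0.11] M [-0.018 -0.092  0.061] ff 29.999015629291534
shift [ 0.0011 -0.0013 -0.4389] turn [-0.0002 -0.      0.0005]
```

carry_out --motion "0 0 -0.03 0 0 0 0;0 0 -0.07 0 0 0 0;0 0 -0.09 0 0 0 0;0 0 -0.09 0 0 0 0;0 0 -0.07 0 0 0 0;0 0 -0.03 0 0 0.03 0;0 0 0 0 0 0.04 0;0 0 0 0 0 0.04 0;0 0 0 0 0 0.038 0;0 0 0 0 0 0 0;0 0 0 0 0 0 0"

```text
time: 5.9
tool_pos: [0.5735, -0.1771, 0.1186]
ee_rot: [3.141, 0.0, 1.652]
wrist_force: [0.0, -0.2, -3.3]
width: 0.0217
finger_force: 30.0
```

```bash
python3 - <<'E'
from h import *
go(.5707,.1235,.112,94.6); snap('wrist','w2')
crop('w2',200,120,360,280,3.75,'w2c')
E
```

```text
t 5.9 pos [ 0.5735 -0.1771  0.1186] rpy [1.7998e+02 1.0000e-02 9.4660e+01] w 0.0217 F [ 0.01 -0.17 -3.28] M [-0.03  -0.076  0.033] ff 29.998555183410645
shift [1.4992 0.1083 0.0329] turn [0.0001 0.0001 0.0005]
```

View pics/w2c.png

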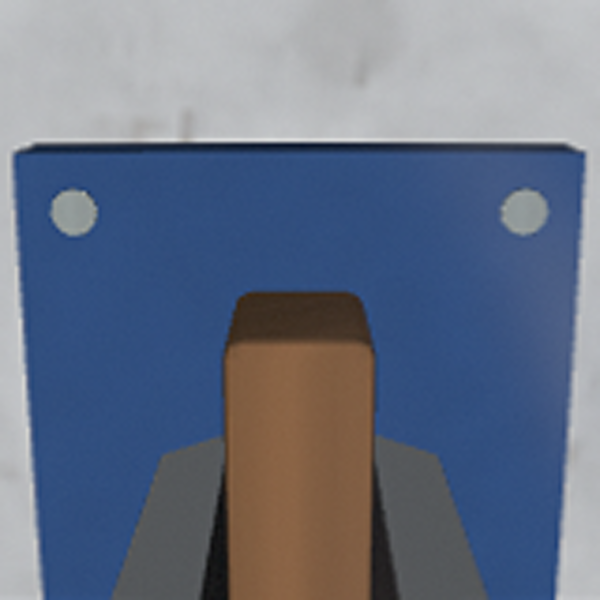

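The crop shows the cover held square in the fingers. Its far top edge is level, with corners at crop (17,153) and (583,153). I'll work out the in-hand offset from these.

```bash
python3 - <<'E'
from h import *
f=(np.array([(17,153),(583,153),(74,212),(524,212)])+.5)/3.75-.5+(200,120)
p=w('w2',f,.0944); o=readout.get_obs(); y=o['ee_rot'][2]
d=p[:,:2]-o['tool_pos'][:2]; print(np.c_[d@[np.cos(y),np.sin(y)],d@[np.sin(y),-np.cos(y)]].round(4))
# same from top camera? tool offset, cover before lift
q=np.array([.5729,-.1774])-[.5733,-.1771]; a=np.radians(112.36); print(q@[np.cos(a),np.sin(a)])
E
```

```text
[[ 0.0581 -0.0471]
 [ 0.0581  0.0471]
 [ 0.0482 -0.038 ]
 [ 0.0482  0.0377]]
-0.0001252736222209912
```

carry_out --motion "0.1 0.008 0 0 0 0 0;0.16 0.012 0 0 0 0 0;0.2 0.014 0 0 0 0 0;0.2 0.014 0 0 0 0 0;0.2 0.014 0 0 0 0 0;0.2 0.014 0 0 0 0 0;0.18 0.013 0 0 0 0 0;0.14 0.01 0 0 0 0 0;0.08 0.006 0 0 0 0 0;0.04 0.003 0 0 0 0 0;0 0 0 0 0 0 0;0 0 0 0 0 0 0"

```text
time: 7.45
tool_pos: [0.571, 0.1228, 0.1182]
ee_rot: [-3.141, 0.001, 1.65]
wrist_force: [1.1, -0.1, -2.7]
width: 0.0217
finger_force: 30.0
```

```bash
python3 - <<'E'
from h import *
go(.5707,.1235,.0875,94.6); snap('wrist','w3'); snap('side','s3')
a=cv2.imread('pics/s3.png')[200:300,190:330]; b=cv2.imread('pics/w3.png')[60:340,160:400]
cv2.imwrite('pics/c3.png',np.hstack([cv2.resize(a,(448,320),interpolation=2),cv2.resize(b,(274,320))]))
E
```

```text
t 7.45 pos [0.571  0.1228 0.1182] rpy [-1.7999e+02  3.0000e-02  9.4540e+01] w 0.0217 F [ 1.09 -0.08 -2.71] M [-0.053 -0.085  0.001] ff 29.998482763767242
shift [ 0.0036 -0.0011  0.1537] turn [-0.      0.0003 -0.0005]
```

View pics/c3.png

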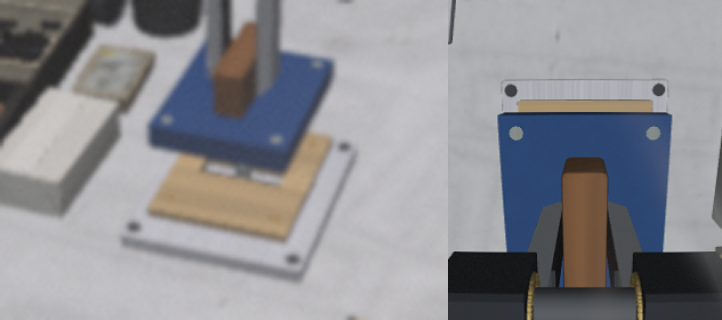

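The side view shows the cover above the bed, level. The wrist view shows the jig base's far edge parallel to the cover, at crop (500,79) to (667,79). I'll use that as a quick check on the jig position.

```bash
python3 - <<'E'
from h import *
f=np.array([((500-448)/1.1417+160,79/1.143+60),((667-448)/1.1417+160,79/1.143+60)])
p=w('w3',f,.014); print(f,p.round(4)); m=p.mean(0)[:2]; a=np.radians(94.6)
print(m-.075*np.array([np.cos(a),np.sin(a)]))
E
```

```text
[[205.54611544 129.11636045]
 [351.81921696 129.11636045]] [[0.5004 0.195  0.014 ]
 [0.6278 0.2051 0.014 ]]
[0.57012181 0.12525873]
```

carry_out --motion "0.006 -0.002 0.03 0 0 0 0;0 0 0.05 0 0 0 0;0 0 0.05 0 0 0 0;0 0 0.03 0 0 0 0;0 0 0.015 0 0 0 0;0 0 0.01 0 0 0 0;0 0 0.01 0 0 0 0;0 0 0.005 0 0 0 0;0 0 0 0 0 0 0"

```text
time: 8.68
tool_pos: [0.5704, 0.1249, 0.0784]
ee_rot: [3.141, 0.0, 1.651]
wrist_force: [0.0, 0.2, -2.5]
width: 0.0221
finger_force: 30.0
```

```bash
python3 - <<'E'
from h import *
go(.5706,.124,.0702,94.55)
E
```

```text
t 8.675 pos [0.5704 0.1249 0.0784] rpy [179.99   0.    94.6 ] w 0.0221 F [ 0.04  0.16 -2.54] M [-0.021 -0.046  0.041] ff 29.99849170446396
shift [-0.0044  0.0004  0.0408] turn [0.0001 0.     0.0004]
```

carry_out --motion "-0.003 0 0.005 0 0 0 0;0 0 0.01 0 0 0 0;0 0 0.01 0 0 0 0;0 0 0.005 0 0 0 0;0 0 0 0 0 0 0"

```text
time: 9.3
tool_pos: [0.5703, 0.1242, 0.072]
ee_rot: [-3.141, 0.0, 1.651]
wrist_force: [-0.2, -0.5, -2.8]
width: 0.0217
finger_force: 30.0
```

```bash
python3 - <<'E'
from h import *
go(.5706,.124,.0702,94.55)
E
```

```text
t 9.3 pos [0.5703 0.1242 0.072 ] rpy [-1.7998e+02  1.0000e-02  9.4600e+01] w 0.0217 F [-0.16 -0.49 -2.8 ] M [-0.039 -0.118 -0.014] ff 29.99854177236557
shift [-0.0013  0.0012  0.0092] turn [-0.0002  0.0001  0.0004]
```

The underside is now about 8 mm below the pin's top with no extra force, so the hole is over the pin. Next I lower onto the bed and press.

carry_out --motion "0 0 0.005 0 0 0 0;0 0 0.005 0 0 0 0;0 0 0.005 0 0 0 0;0 0 0 0 0 0 0"

```text
time: 9.8
tool_pos: [0.5705, 0.1243, 0.0702]
ee_rot: [3.141, 0.0, 1.651]
wrist_force: [-2.9, -0.6, 2.6]
width: 0.0218
finger_force: 30.0
```

carry_out --motion "0 0 0.005 0 0 0 0;0 0 0.005 0 0 0 0;0 0 0.005 0 0 0 0;0 0 0.005 0 0 0 0;0 0 0 0 0 0 0;0 0 0 0 0 0 0"

```text
time: 10.55
tool_pos: [0.5705, 0.1242, 0.0669]
ee_rot: [3.141, 0.0, 1.651]
wrist_force: [-5.0, 0.1, 8.9]
width: 0.0215
finger_force: 30.0
```

```bash
python3 - <<'E'
from h import *
go(.5706,.124,.064,94.55)
E
```

```text
t 10.55 pos [0.5705 0.1242 0.0669] rpy [1.7996e+02 1.0000e-02 9.4600e+01] w 0.0215 F [-4.95  0.12  8.86] M [-0.14   0.896 -0.026] ff 30.001560151576996
shift [-0.0012  0.0002  0.0143] turn [0.0003 0.0001 0.0005]
```

A side force of -5 N in x appeared, so I ease the cover toward -x a little and check.

carry_out --motion "0 -0.005 0 0 0 0 0;0 0 0 0 0 0 0;0 0 0 0 0 0 0"

```text
time: 10.92
tool_pos: [0.5705, 0.1243, 0.0672]
ee_rot: [3.139, 0.0, 1.651]
wrist_force: [-2.4, 0.2, 8.1]
width: 0.0214
finger_force: 30.0
```

carry_out --motion "0 -0.005 0 0 0 0 0;0 0 0 0 0 0 0;0 0 0 0 0 0 0"

```text
time: 11.3
tool_pos: [0.5704, 0.1242, 0.0675]
ee_rot: [3.136, -0.0, 1.651]
wrist_force: [-0.2, -0.5, 7.6]
width: 0.0221
finger_force: 30.0
```

carry_out --motion "0 0 0.005 0 0 0 0;0 0 0.005 0 0 0 0;0 0 0.005 0 0 0 0;0 0 0 0 0 0 0;0 0 0 0 0 0 0"

```text
time: 11.92
tool_pos: [0.5704, 0.1242, 0.0654]
ee_rot: [3.136, 0.0, 1.651]
wrist_force: [-1.6, -0.6, 10.4]
width: 0.0217
finger_force: 30.0
```

carry_out --motion "0 0 0.005 0 0 0 0;0 0 0.005 0 0 0 0;0 0 0 0 0 0 0;0 0 0 0 0 0 0"

```text
time: 12.42
tool_pos: [0.5705, 0.1243, 0.0652]
ee_rot: [3.136, 0.0, 1.651]
wrist_force: [-4.4, -1.3, 17.8]
width: 0.0219
finger_force: 30.0
```

```bash
python3 - <<'E'
from h import *
go(.5706,.124,.064,94.55)
E
```

```text
t 12.425 pos [0.5705 0.1243 0.0652] rpy [179.66   0.    94.6 ] w 0.0219 F [-4.4  -1.31 17.83] M [-0.271  1.431 -0.017] ff 30.04510134458542
shift [-0.0014  0.0006  0.0059] turn [0.0028 0.     0.0005]
```

carry_out --motion "0 0 0.003 0.0028 0 0 0;0 0 0.002 0 0 0 0;0 0 0 0 0 0 0;0 0 0 0 0 0 0"

```text
time: 12.92
tool_pos: [0.5706, 0.1243, 0.0651]
ee_rot: [3.141, 0.0, 1.651]
wrist_force: [-7.7, -1.2, 21.6]
width: 0.0216
finger_force: 30.0
```

```bash
python3 - <<'E'
from h import *
go(.5706,.124,.064,94.55); snap('side','s4'); snap('wrist','w4')
a=cv2.imread('pics/s4.png')[190:290,200:330]; b=cv2.imread('pics/w4.png')[60:340,160:400]
cv2.imwrite('pics/c4.png',np.hstack([cv2.resize(a,(494,380),interpolation=2),cv2.resize(b,(300,380))]))
E
```

```text
t 12.925 pos [0.5706 0.1243 0.0651] rpy [1.7995e+02 1.0000e-02 9.4610e+01] w 0.0216 F [-7.66 -1.19 21.59] M [-0.241  1.393 -0.003] ff 30.007920563220978
shift [-0.0013 -0.0001  0.0057] turn [0.0004 0.0001 0.0005]
```

View pics/c4.png

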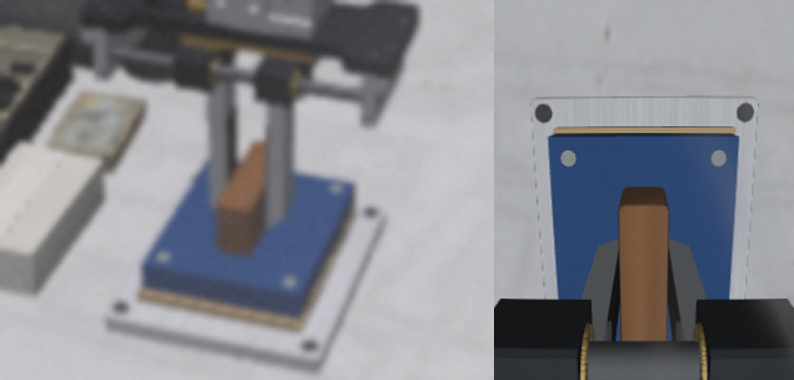

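The cover lies flat and square on the bed, centred in the jig frame. Height has plateaued at about 23 mm under a press of roughly 22 N, so the bed is on its stop. Handing in.

```bash
python3 -c "
from h import *
print(robot.close_job())"
```

```text
the job is handed in; nothing more can be done
None
```

The job was handed in at about 13 s, with the blue cover square over the pin on the larger jig, the bed pressed down (about 22 N at the wrist, height no longer dropping), the bar still gripped and the cup, eraser and chalk box not touched; no verdict came back.

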